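# Load a louvre slat into the drilling jig and close the drill plate

## Task

Get the green slat that lies on the wooden drilling jig ready for drilling: slide it back over the jig's bed, without lifting it off, until it drops into the groove, and slide it along the groove until its end butts against the dark stop block. Then lower the hinged metal drill plate gently, without slamming it, until it lies fully closed over the slat. Leave the tape measure and the pencil beside it where they are.

Things in the scene. Friction and masses are not known exactly. Their poses are not given: they have to be found in the camera images.
- jig: wooden drilling jig fixed to the table, 160 mm deep (its x -80 to +80), 290 mm wide (its y -140 to +150). Origin: on the table under its middle; x from the open front to the hinge side, y along the groove to the stop, z up. In mm from front to back: flat bed x -80 to +5, top z 24; groove x +5 to +52, floor z 18, running the full width; hardwood fence x +52 to +80, top z 27.
- groove (a point): where the slat's origin lies (within 1.5 mm in x) when it is home and butted: on the groove's floor at the jig's x 28.5, y -15, z 18 mm. The groove is 47 mm wide, 6 mm deeper than the bed and open at its -y end; the fence behind it rises 3 mm above the bed, so a slat slid back stops against it and drops.
- stop_face (a point): middle of the face that the slat's end butts against (the jig's x 28.5, y +135, z 22 mm). The dark stop block fills the groove's +y end, y +135 to +150, top at z 36
- slat: green louvre slat, loose, about 60 g, flat board 44 mm (its x) by 300 mm (its y) by 8 mm, origin at the centre of its underside. It starts on the bed, roughly along the jig's y; its -y end sticks out over the jig's edge, and still does by 25 mm when home. Home, its top is 2 mm above the bed; butted, its origin is at the jig's y -15 mm.
- drill_plate (a joint): opening angle of the drill plate, rad: 0 closed and level, 1.57 upright, more leans back (end 2.1). Light grey metal, 6 mm thick, 0.36 kg, on a stiff friction hinge: it stays at any angle and takes about 0.3 N m to turn (3 N at its free edge). Closed, its underside is at the jig's z 27 mm, 1 mm over a slat that is home; it cannot close on a slat that is not down in the groove.
- plate_hinge (a point): middle of the plate's hinge axis, fixed on the jig (its x +72, y 0, z 30 mm); the axis runs along the jig's y, in the middle of the plate's thickness
- plate_tab (a point): middle of the tab's end edge, on the plate's outer face, 119 mm from the hinge axis. The plate spans the jig's y -110 to +110 mm and reaches 100 mm from the axis; only the 56 mm wide tab in the middle reaches 119. Three steel drill bushings (22 mm flanges) stand 3 mm out of the outer face 43 mm from the axis, at y -80, 0 and +80.
- tape_measure: yellow and black tape measure, 59 x 84 x 69 mm, stands to the right of the jig; origin at the centre of its underside
- pencil: red carpenter's pencil, 191 mm long, 8 mm thick, lies to the right of the jig; origin under its middle

How it is judged:
By the outcome, as a careful person would: the job done as asked, in the order asked, and still so for the second after the job is handed in, with the robot touching nothing.
It also fails if it takes over 61 s, if anything falls off the work surface, if the arm or the gripper's body presses on something with over 40 N, if the wrist force passes 120 N, or if a joint passes its speed limit or range.

## Robot

A 6-joint arm with a two-finger parallel gripper is mounted at the origin on the work surface; the furniture and walls round the work are solid. World frame = base frame: x ahead of the robot, y to its left, z up, the work surface at z = 0. Lengths are in m, angles in rad, forces in N, time in s.
With the tool pointing down it reaches from about 0.4 to 0.825 m from the base axis. Payload 7 kg.
Tool frame: the origin (TCP) lies at the very end of the fingers, on their centre line; the grasp point (between the pads) lies 19 mm behind it; z points along the fingers, y is the line along which they close (so a half turn about z gives the same grasp; the last joint's range is limited). The gripper opens to 88 mm and grips with 3 to 60 N. Pads are 19 mm wide; open, the fingers measure 130 mm over their backs; the gripper's body (78 mm by 193 mm) begins 47 mm behind the grasp point.
Start: joints at [0.288, 0.359, 0.012, 0, -1.224, -0.288], TCP at [0.675, -0, 0.205] pointing down, gripper open.
Joint ranges: [-3.07, 3.07], [-1.43, 2.12], [-1.02, 1.25], [-3.03, 1.67], [-3.05, -0], [-3.03, 3.03]. Speed limits (rad/s): [2.39, 2.39, 3.01, 3.14, 3.14, 3.14].

## Interface

Orientations are given as [roll, pitch, yaw] about the fixed x, y, z axes, in that order (R = Rz(yaw) Ry(pitch) Rx(roll)).
In Python, from station import arm gives the robot as it stands.
- The arm moves only by the tool step_arm, never from a script. Its argument "rows" is a list of rows, each a list of 5 numbers: the shift along the world's x, y, z in m, then the turn about the world's z in rad, then the finger opening in m, from 0 to 0.0876. In form: [[x, y, z, spin, gripper], ...]. A call has 1 to 20 rows; each row is the pose to reach, as a shift and turn from the pose commanded when the call began; what a row does not reach only later rows make up. A row lasts 1/10 s, in which the tool goes at most 50 mm and 8.59 degrees, less where a joint would pass 70% of its speed; a pose out of reach is approached as far as the arm can. A call with a gripper value outside its range is refused whole. The fingers move at their own pace and stop on an object; "newtons" is the grip in N (left out, the last holds). Time passes only in rows, so rows that repeat a pose let the fingers close. It gives the time, the measured TCP pose, the force, the opening and the grip force at its end, in the units of the state.
- arm.get_state(): the state, without advancing time (a new reading comes with each control period).
- arm.grab_frame(name): name is "scene" or "side" or "wrist"; returns a dict with "color" (384x512x3 uint8, blue, green, red), "vfov" (degrees; the focal length in pixels is half the picture's height over the tangent of half this angle, whatever the lens; pixels are square), "cx", "cy" (the principal point, pixels), "k1" (the pictures are not rectified: a ray, as slopes to the right and down, at radius r is drawn at 1 + k1 r^2 times it, then the intrinsics apply), "rvec" (rotation vector, rad) and "tvec" (3), from world to camera coordinates, as OpenCV has them. Camera axes: x right, y down, z forward; pixel columns grow to the right and rows downward; lengths in m; the calibration is good to about 2 mm. A picture is of the moment at which its call begins. There is no depth.
- arm.job_done(): hands the job in; it is judged then, once.
The state is a dict: "t": time; "q": joint angles; "qd": joint speeds; "joint_efforts": joint torques, N m; "eef_pos": TCP position; "ee_rot": TCP orientation; "force": force on the tool from outside, world axes, zero at the start; "moment": the same for the moment, N m; "width": finger opening in m; "gripper_force": force on a finger pad.
Only numpy, scipy, OpenCV 4.12 (cv2) and the standard library are available. Lean on these libraries where they do the work, as an engineer would, in place of code of your own. Each camera call takes 0.05 s, during which the arm holds its last target. There are 200 camera calls.

## Working session

There is one attempt and no reset: what is moved stays moved. The work goes in short steps, Python scripts to look and compute and a tool call to move; the robot and the scene stay as the last step left them, time stands still between calls to the robot, and variables do not carry over. Pictures are saved under pics/ and viewed, at most 11 in all, crops included, and the job is handed in when it is done.

Besides the shell and the picture viewer there is one more tool, called after ">>>" by a JSON object that holds its "op" and its "data". step_arm: Moves the arm, as the interface text tells. Its arguments: {"type":"object","properties":{"rows":{"type":"array"},"newtons":{"type":"number"}},"required":["rows"]}

```bash
mkdir -p pics; cat > h.py <<'E'
import numpy as np, cv2
from station import arm
def K(f):
    h,w=f["color"].shape[:2]; F=h/2/np.tan(np.radians(f["vfov"])/2)
    return F
def ray(f,u,v):
    F=K(f); d=np.array([(u-f["cx"])/F,(v-f["cy"])/F]); s=d.copy()
    for _ in range(20): s=d/(1+f["k1"]*(s@s))
    R=cv2.Rodrigues(np.array(f["rvec"],float))[0]; t=np.array(f["tvec"],float).ravel()
    return -R.T@t, R.T@np.array([s[0],s[1],1])
def onz(f,u,v,z):
    o,d=ray(f,u,v); return o+d*(z-o[2])/d[2]
def proj(f,P):
    R=cv2.Rodrigues(np.array(f["rvec"],float))[0]; t=np.array(f["tvec"],float).ravel()
    c=np.atleast_2d(P)@R.T+t; s=c[:,:2]/c[:,2:]; s=s*(1+f["k1"]*(s**2).sum(1,keepdims=True))
    return s*K(f)+[f["cx"],f["cy"]]
E
python3 - <<'E'
from h import *
import pickle
fs={n:arm.grab_frame(n) for n in("scene","side","wrist")}
pickle.dump(fs,open("f0.pkl","wb"))
for n in("scene","side"):
    cv2.imwrite(f"pics/{n}0.png",cv2.resize(fs[n]["color"],(800,600),interpolation=cv2.INTER_CUBIC)); print(n,-cv2.Rodrigues(np.array(fs[n]["rvec"],float))[0].T@np.array(fs[n]["tvec"]).ravel())
print(arm.get_state())
E
```

```text
scene [-0.39918002 -0.88974404  0.59317791]
side [ 0.41284176 -0.9565183   0.71737483]
{'t': 0.15, 'q': array([ 2.88081382e-01,  3.59191141e-01,  1.12625981e-02, -2.55395791e-04,
       -1.22406190e+00, -2.88119876e-01]), 'qd': array([-0.00020347, -0.00367839,  0.00374287,  0.00172961, -0.00041678,
       -0.00198552]), 'joint_efforts': array([ 1.39394037e-04, -5.83274567e+01,  2.93289685e+01,  7.00122759e+00,
        8.75052094e-03, -9.76538854e-05]), 'eef_pos': array([ 6.74612409e-01, -3.94596563e-05,  2.04755033e-01]), 'ee_rot': array([ 3.14037952e+00, -1.09116081e-04, -1.57092169e+00]), 'force': array([-0.4688523 , -0.10583821, -0.19546656]), 'moment': array([-0.02337119, -0.01639984,  0.00389421]), 'gripper_force': 0.0, 'width': 0.08774336865239643}
```

View pics/scene0.png

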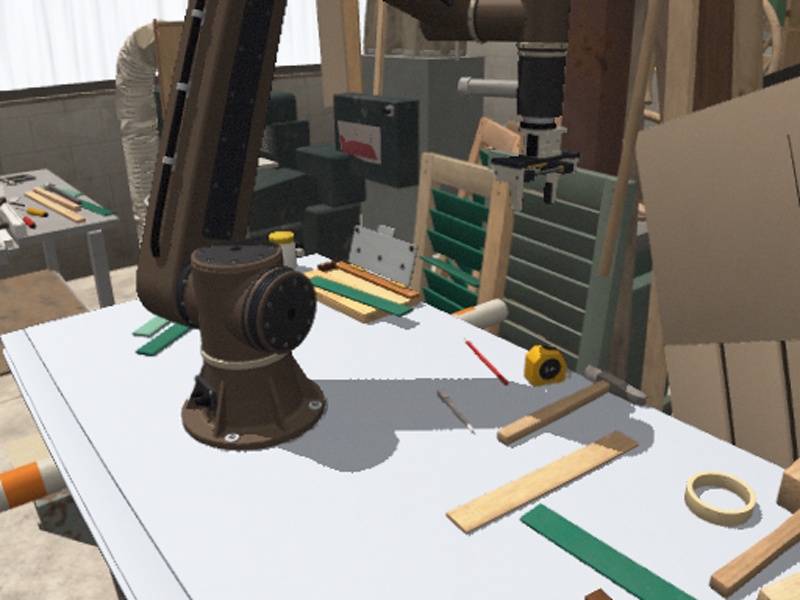

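View pics/side0.png

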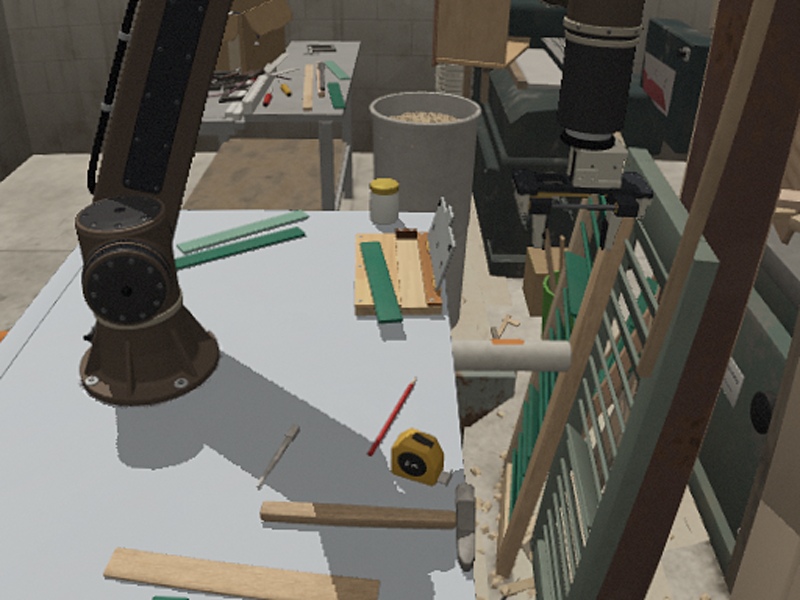

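The scene view shows the jig at about (365,290). In the side view its bed corners are near (357,303) and (357,233), the slat runs (362,243)–(400,320), and the plate is upright and leaning back, its top at (440,200)–(452,215).

```bash
python3 - <<'E'
from h import *
import pickle
fs=pickle.load(open("f0.pkl","rb")); f=fs["side"]
for n,u,v,z in [("front near",356,304,.024),("front far",357,234,.024),("fence back near",440,305,.027),("slat near L",377,320,.032),("slat near R",401,320,.032),("slat far L",362,242,.032),("slat far R",382,241,.032),("stop",406,230,.036)]:
    print(n,onz(f,u/1.5625,v/1.5625,z).round(3))
c=f["color"][120:220,210:310]; cv2.imwrite("pics/side_c.png",cv2.resize(c,(600,600),interpolation=cv2.INTER_CUBIC))
E
```

```text
front near [0.341 0.148 0.024]
front far [0.327 0.431 0.024]
fence back near [0.493 0.144 0.027]
slat near L [0.381 0.084 0.032]
slat near R [0.422 0.085 0.032]
slat far L [0.341 0.378 0.032]
slat far R [0.382 0.384 0.032]
stop [0.432 0.429 0.036]
```

View pics/side_c.png

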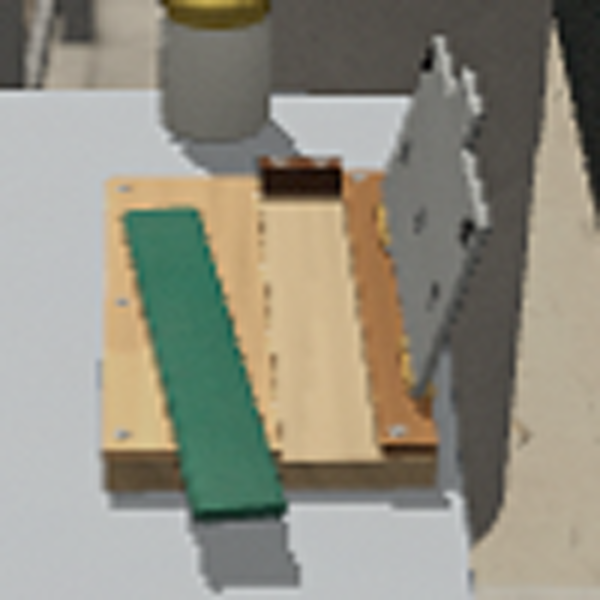

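```bash
python3 - <<'E'
from h import *
import pickle
from scipy.optimize import least_squares
fs=pickle.load(open("f0.pkl","rb")); f=fs["side"]
J=np.array([[-80,-140,24],[-80,150,24],[80,-140,27],[5,-140,24],[52,-140,27],[5,135,36],[52,135,36]])/1e3
U=np.array([[104,451],[104,178],[437,444],[282,459],[382,444],[262,168],[340,166]])/6+[210-.4,120-.4]
def T(p,X):
    c,s=np.cos(p[2]),np.sin(p[2]); X=np.atleast_2d(X); return np.c_[X[:,0]*c-X[:,1]*s+p[0],X[:,0]*s+X[:,1]*c+p[1],X[:,2]]
r=least_squares(lambda p:(proj(f,T(p,J))-U).ravel(),[.41,.29,0]); print(r.x,r.fun.reshape(-1,2).round(1))
for n,u,v in [("nearL",196,513),("nearR",284,507),("farL",125,212),("farR",199,209)]:
    print(n,onz(f,u/6+209.6,v/6+119.6,.032).round(3))
# plate: tab corner / side near bottom corner; find theta from near free corner (489,228)
for th in np.arange(1.5,2.11,.1):
    P=T(r.x,[[.072-.1*np.cos(th),-.11,.03+.1*np.sin(th)],[.072-.1*np.cos(th),.11,.03+.1*np.sin(th)],[.072-.119*np.cos(th),0,.03+.119*np.sin(th)]])
    print(round(th,1),((proj(f,P)-[209.6,119.6])*6).round(0).tolist())
w=fs["wrist"]; R=cv2.Rodrigues(np.array(w["rvec"],float))[0]
print("wristcam",-R.T@np.array(w["tvec"]).ravel(),R[2],w["vfov"])
E
```

```text
[0.41018367 0.28851797 0.0499734 ] [[-0.4  0.4]
 [ 0.2  0.1]
 [ 0.5  0. ]
 [-0.  -1.3]
 [-0.1  0.1]
 [-0.6  0.3]
 [ 0.4  0.5]]
nearL [0.383 0.083 0.032]
nearR [0.423 0.089 0.032]
farL [0.337 0.378 0.032]
farR [0.377 0.383 0.032]
1.5 [[412.0, 222.0], [375.0, 31.0], [391.0, 85.0]]
1.6 [[433.0, 221.0], [394.0, 31.0], [415.0, 84.0]]
1.7 [[455.0, 223.0], [412.0, 32.0], [439.0, 86.0]]
1.8 [[475.0, 226.0], [431.0, 35.0], [462.0, 90.0]]
1.9 [[496.0, 231.0], [448.0, 40.0], [485.0, 96.0]]
2.0 [[515.0, 238.0], [465.0, 46.0], [506.0, 104.0]]
2.1 [[533.0, 247.0], [481.0, 54.0], [527.0, 114.0]]
wristcam [ 0.67513445 -0.07591554  0.3843525 ] [-6.68199284e-04  2.85029710e-01 -9.58518450e-01] 63.09251372002592
```

>>> {"op": "step_arm", "data": {"rows": [[-0.04,0.014,-0.01,0.02,0.0876],[-0.08,0.028,-0.02,0.04,0.0876],[-0.12,0.042,-0.03,0.07,0.0876],[-0.16,0.056,-0.04,0.1,0.0876],[-0.2,0.07,-0.055,0.12,0.0876],[-0.24,0.085,-0.07,0.14,0.0876],[-0.274,0.098,-0.085,0.155,0.0876],[-0.274,0.098,-0.085,0.155,0.0876],[-0.274,0.098,-0.085,0.155,0.0876]]}}

```text
t: 1.05
eef_pos: [0.4006, 0.0984, 0.1207]
ee_rot: [-3.141, 0.0, -1.414]
force: [0.3, 0.3, 0.6]
width: 0.0875
gripper_force: 0.0
```

```bash
python3 - <<'E'
from h import *
f=arm.grab_frame("wrist"); cv2.imwrite("pics/w1.png",cv2.resize(f["color"],(800,600),interpolation=cv2.INTER_CUBIC))
import pickle; pickle.dump(f,open("w1.pkl","wb"))
E
```

```text
(no output)
```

View pics/w1.png

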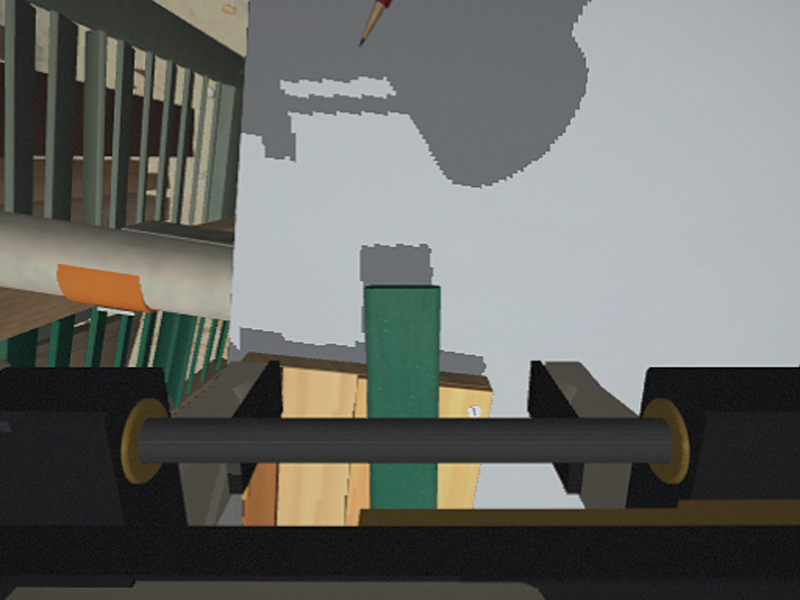

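Wrist view: the slat is upright in the image, well aligned, its top end corners at (366,286) and (440,286); jig edge corners at (247,354) and (493,380).

```bash
python3 - <<'E'
from h import *
import pickle; f=pickle.load(open("w1.pkl","rb"))
for n,u,v,z in [("endR",366,288,.032),("endL",440,288,.032),("slat far R",371,505,.032),("slat far L",437,505,.032),("front near",492,390,.024),("groove edge",358,376,.024),("fence edge",282,364,.027),("fence back",247,361,.027)]:
    print(n,onz(f,u/1.5625-.2,v/1.5625-.2,z).round(4))
E
```

```text
endR [0.424  0.0963 0.032 ]
endL [0.3825 0.0897 0.032 ]
slat far R [0.4011 0.2411 0.032 ]
slat far L [0.3585 0.2343 0.032 ]
front near [0.338  0.1512 0.024 ]
groove edge [0.4217 0.1549 0.024 ]
fence edge [0.4681 0.1529 0.027 ]
fence back [0.4893 0.1543 0.027 ]
```

>>> {"op": "step_arm", "data": {"rows": [[0.001,0.003,-0.03,0,0.0876],[0.001,0.003,-0.06,0,0.0876],[0.001,0.003,-0.085,0,0.0876],[0.001,0.003,-0.1,0,0.0876],[0.001,0.003,-0.105,0,0.0876],[0.001,0.003,-0.105,0,0.06],[0.001,0.003,-0.105,0,0.05],[0.001,0.003,-0.105,0,0.04],[0.001,0.003,-0.105,0,0.04],[0.001,0.003,-0.105,0,0.04],[0.001,0.003,-0.105,0,0.04],[0.001,0.003,-0.105,0,0.04]], "newtons": 10}}

```text
t: 2.3
eef_pos: [0.402, 0.1011, 0.0156]
ee_rot: [-3.141, 0.0, -1.416]
force: [0.5, -0.4, -0.2]
width: 0.0416
gripper_force: 0.0
```

>>> {"op": "step_arm", "data": {"rows": [[0,0,0,0,0.03],[0,0,0,0,0.03],[0,0,0,0,0.03]], "newtons": 10}}

```text
t: 2.6
eef_pos: [0.4019, 0.101, 0.0154]
ee_rot: [3.142, -0.0, -1.416]
force: [-0.1, 0.3, 0.7]
width: 0.0305
gripper_force: 0.0
```

```bash
python3 - <<'E'
from h import *
f=arm.grab_frame("wrist"); g=arm.grab_frame("side")["color"][120:240,210:330]
cv2.imwrite("pics/w2.png",np.hstack([cv2.resize(f["color"],(533,400)),cv2.resize(g,(400,400),interpolation=cv2.INTER_CUBIC)])[:, :800])
E
```

```text
(no output)
```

View pics/w2.png

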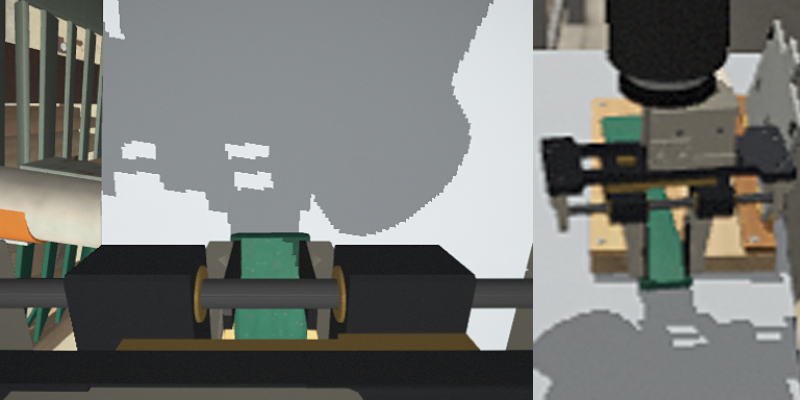

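The left part shows the slat end at (232–309,235) with the fingers about at its edges; yet the width reads 30 mm. I'll look closer.

```bash
python3 - <<'E'
from h import *
f=arm.grab_frame("wrist"); g=arm.grab_frame("side"); s=arm.grab_frame("scene")
a=cv2.resize(f["color"][215:335,180:340],(800,600),interpolation=cv2.INTER_CUBIC)
st=arm.get_state(); p=st["eef_pos"]; print(p,st["width"],st["gripper_force"])
u,v=proj(g,p)[0].astype(int); b=g["color"][v-40:v+20,u-40:u+40]
u2,v2=proj(s,p)[0].astype(int); c=s["color"][v2-40:v2+20,u2-40:u2+40]; print(u,v,u2,v2)
cv2.imwrite("pics/z.png",np.vstack([cv2.resize(a,(800,300))[:0],np.hstack([cv2.resize(x,(400,300),interpolation=cv2.INTER_CUBIC) for x in(b,c)]),np.hstack([cv2.resize(a,(400,300)),np.zeros((300,400,3),np.uint8)])]))
print(proj(f,[p+[0,0,.0],p+[.022,0,.012],p-[.022,0,-.012],p+[.0153,0,.019],p-[.0153,0,-.019]]))
E
```

```text
[0.40196644 0.10096538 0.0154461 ] 0.02967999632939326 0.0
249 206 257 202
[[259.91285029 229.33868298]
 [222.5142767  231.98145472]
 [297.01881637 242.7454203 ]
 [232.99633273 238.69977833]
 [286.7894807  246.43169946]]
```

View pics/z.png

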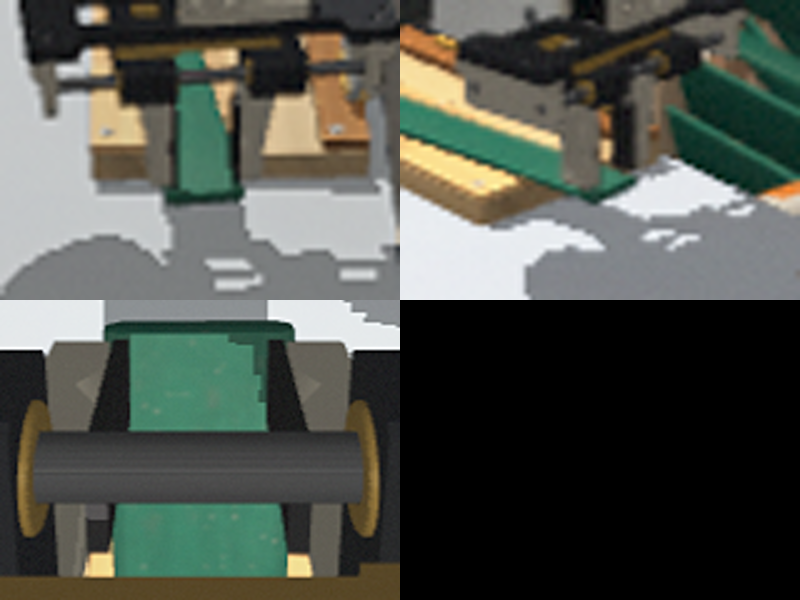

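The fingertips sit on top of the slat, whose end appears pushed down. I'll rise and look again.

>>> {"op": "step_arm", "data": {"rows": [[0,0,0.01,0,0.03],[0,0,0.02,0,0.03],[0,0,0.04,0,0.03],[0,0,0.06,0,0.0876],[0,0,0.06,0,0.0876],[0,0,0.06,0,0.0876],[0,0,0.06,0,0.0876],[0,0,0.06,0,0.0876]]}}

```text
t: 3.65
eef_pos: [0.4016, 0.1007, 0.0749]
ee_rot: [3.141, -0.001, -1.416]
force: [0.7, 0.2, -0.9]
width: 0.0644
gripper_force: 0.0
```

```bash
python3 - <<'E'
from h import *
import pickle
f=arm.grab_frame("wrist"); g=arm.grab_frame("side"); s=arm.grab_frame("scene"); pickle.dump((f,g,s),open("f3.pkl","wb"))
T=lambda x,u,v:cv2.resize(x["color"][v-45:v+45,u-60:u+60],(400,300),interpolation=cv2.INTER_CUBIC)
cv2.imwrite("pics/z3.png",np.vstack([np.hstack([T(g,250,185),T(s,235,185)]),np.hstack([cv2.resize(f["color"],(400,300)),T(pickle.load(open("f0.pkl","rb"))["scene"],235,185)])]))
E
```

```text
(no output)
```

View pics/z3.png

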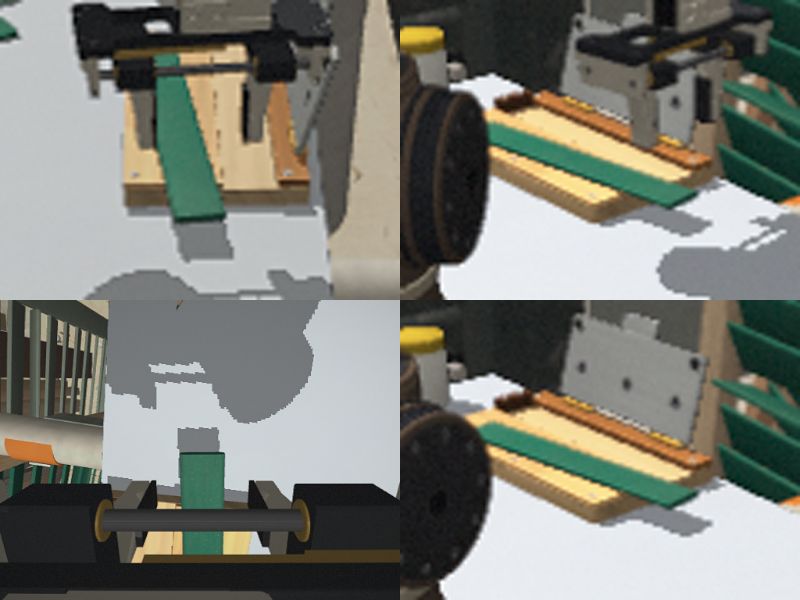

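View: the slat lies flat again where it was (the thin tapering grip just pressed its end down). I'll use spread fingers as a two-point pusher on its front edge instead.

>>> {"op": "step_arm", "data": {"rows": [[0,0.015,0.02,-0.14,0.0876],[-0.01,0.03,0.02,-0.28,0.0876],[-0.02,0.045,0.02,-0.42,0.0876],[-0.03,0.06,0.02,-0.56,0.0876],[-0.04,0.075,0.02,-0.7,0.0876],[-0.05,0.09,0.02,-0.84,0.0876],[-0.055,0.105,0.02,-0.98,0.0876],[-0.06,0.12,0.02,-1.12,0.0876],[-0.065,0.13,0.02,-1.26,0.0876],[-0.0715,0.136,0.02,-1.4,0.0876],[-0.0715,0.136,0.02,-1.54,0.0876],[-0.0715,0.136,0.02,-1.571,0.0876],[-0.0715,0.136,-0.02,-1.571,0.0876],[-0.0715,0.136,-0.04,-1.571,0.0876],[-0.0715,0.136,-0.048,-1.571,0.0876],[-0.0715,0.136,-0.048,-1.571,0.0876]]}}

```text
t: 5.4
eef_pos: [0.3302, 0.2363, 0.0266]
ee_rot: [-3.139, -0.002, -2.987]
force: [0.7, 0.3, -0.1]
width: 0.0877
gripper_force: 0.0
```

```bash
python3 - <<'E'
from h import *
import pickle
g=arm.grab_frame("side"); w=arm.grab_frame("wrist")
cv2.imwrite("pics/z4.png",np.hstack([cv2.resize(g["color"][120:220,200:300],(400,400),interpolation=cv2.INTER_CUBIC),cv2.resize(w["color"],(400,300)).__class__ and cv2.copyMakeBorder(cv2.resize(w["color"],(400,300)),0,100,0,0,0)]))
E
```

```text
(no output)
```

View pics/z4.png

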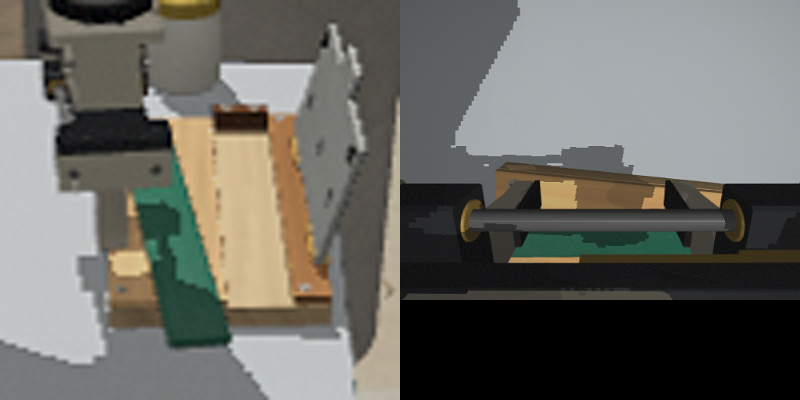

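Fingers are down on the bed in front of the slat, which lies undisturbed. Pushing back now.

>>> {"op": "step_arm", "data": {"rows": [[0.005,0,0,0,0.0876],[0.01,0,0,0,0.0876],[0.014,0.001,0,0,0.0876],[0.018,0.001,0,-0.01,0.0876],[0.022,0.001,0,-0.02,0.0876],[0.026,0.001,0,-0.03,0.0876],[0.03,0.002,0,-0.045,0.0876],[0.034,0.002,0,-0.06,0.0876],[0.038,0.002,0,-0.075,0.0876],[0.042,0.002,0,-0.09,0.0876],[0.046,0.002,0,-0.105,0.0876],[0.05,0.002,0,-0.105,0.0876],[0.054,0.003,0,-0.105,0.0876],[0.058,0.003,0,-0.105,0.0876],[0.061,0.003,0,-0.105,0.0876],[0.064,0.003,0,-0.105,0.0876]]}}

```text
t: 7.1
eef_pos: [0.3947, 0.24, 0.0274]
ee_rot: [-3.142, -0.0, -3.092]
force: [-0.0, 0.6, -0.1]
width: 0.0874
gripper_force: 0.0
```

>>> {"op": "step_arm", "data": {"rows": [[0.002,0,0,0,0.0876],[0.004,0,0,0,0.0876],[0.006,0,0,0,0.0876],[0.008,0,0,0,0.0876],[0.008,0,0,0,0.0876]]}}

```text
t: 7.6
eef_pos: [0.4027, 0.24, 0.0275]
ee_rot: [3.142, 0.0, -3.092]
force: [-0.7, -0.2, -0.3]
width: 0.0875
gripper_force: 0.0
```

```bash
python3 - <<'E'
from h import *
g=arm.grab_frame("side"); w=arm.grab_frame("scene")
cv2.imwrite("pics/z5.png",np.hstack([cv2.resize(g["color"][120:220,205:305],(400,400),interpolation=cv2.INTER_CUBIC),cv2.resize(w["color"][130:230,190:290],(400,400),interpolation=cv2.INTER_CUBIC)]))
E
```

```text
(no output)
```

View pics/z5.png

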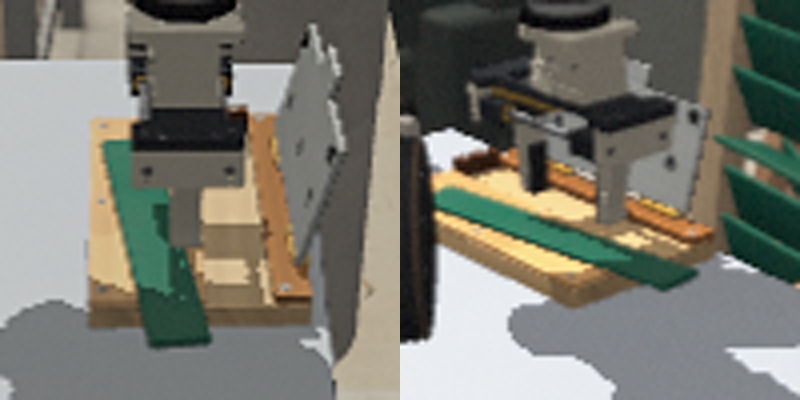

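The fingers passed over the slat without touching it: their tips are higher than assumed. Check the fingertip's height in the picture.

```bash
python3 - <<'E'
from h import *
g=arm.grab_frame("side"); w=arm.grab_frame("scene"); p=arm.get_state()["eef_pos"]; print(p)
for z in (.0275,.0325,.0375,.0425,.0475):
  for y in (.175,.196):
    P=[[.3935,y,z],[.4125,y,z]]
    print(z,y,((proj(g,P)-[205,120])*4).round(0).tolist(),((proj(w,P)-[190,130])*4).round(0).tolist())
E
```

```text
[0.40239332 0.23991808 0.02744261]
0.0275 0.175 [[167.0, 275.0], [193.0, 276.0]] [[208.0, 253.0], [226.0, 247.0]]
0.0275 0.196 [[167.0, 260.0], [193.0, 261.0]] [[193.0, 245.0], [211.0, 240.0]]
0.0325 0.175 [[167.0, 269.0], [193.0, 270.0]] [[208.0, 247.0], [226.0, 242.0]]
0.0325 0.196 [[167.0, 255.0], [193.0, 255.0]] [[193.0, 240.0], [211.0, 234.0]]
0.0375 0.175 [[167.0, 263.0], [193.0, 264.0]] [[208.0, 242.0], [226.0, 236.0]]
0.0375 0.196 [[167.0, 249.0], [193.0, 249.0]] [[193.0, 234.0], [211.0, 229.0]]
0.0425 0.175 [[167.0, 257.0], [193.0, 258.0]] [[208.0, 236.0], [226.0, 231.0]]
0.0425 0.196 [[167.0, 243.0], [193.0, 243.0]] [[193.0, 229.0], [211.0, 224.0]]
0.0475 0.175 [[167.0, 251.0], [193.0, 252.0]] [[208.0, 231.0], [226.0, 225.0]]
0.0475 0.196 [[167.0, 237.0], [194.0, 237.0]] [[193.0, 224.0], [211.0, 218.0]]
```

Fingertips sit about 18 mm above the reported TCP (reported 27 mm, seen at about 45 mm), which explains both misses. I'll back off and feel for the bed.

>>> {"op": "step_arm", "data": {"rows": [[-0.02,-0.001,0,0.03,0.0876],[-0.04,-0.002,0,0.06,0.0876],[-0.06,-0.003,0,0.09,0.0876],[-0.072,-0.003,0,0.105,0.0876],[-0.072,-0.003,-0.005,0.105,0.0876],[-0.072,-0.003,-0.01,0.105,0.0876],[-0.072,-0.003,-0.014,0.105,0.0876],[-0.072,-0.003,-0.014,0.105,0.0876]]}}

```text
t: 8.6
eef_pos: [0.3306, 0.2366, 0.0127]
ee_rot: [-3.14, -0.001, -2.988]
force: [-0.1, 0.4, -0.5]
width: 0.0872
gripper_force: 0.0
```

>>> {"op": "step_arm", "data": {"rows": [[0,0,-0.001,0,0.0876],[0,0,-0.002,0,0.0876],[0,0,-0.003,0,0.0876],[0,0,-0.003,0,0.0876]]}}

```text
t: 9.0
eef_pos: [0.3305, 0.2369, 0.0104]
ee_rot: [-3.141, -0.0, -2.987]
force: [-0.0, 0.5, 0.7]
width: 0.0878
gripper_force: 0.0
```

>>> {"op": "step_arm", "data": {"rows": [[0,0,-0.001,0,0.0876],[0,0,-0.0015,0,0.0876],[0,0,-0.0015,0,0.0876]]}}

```text
t: 9.3
eef_pos: [0.3305, 0.237, 0.0089]
ee_rot: [3.142, -0.0, -2.987]
force: [0.2, -0.5, -0.5]
width: 0.0874
gripper_force: 0.0
```

>>> {"op": "step_arm", "data": {"rows": [[0,0,-0.001,0,0.0876],[0,0,-0.0015,0,0.0876],[0,0,-0.0015,0,0.0876]]}}

```text
t: 9.6
eef_pos: [0.3304, 0.2369, 0.0074]
ee_rot: [-3.142, -0.0, -2.987]
force: [-0.2, 0.2, 0.7]
width: 0.0874
gripper_force: 0.0
```

>>> {"op": "step_arm", "data": {"rows": [[0,0,-0.001,0,0.0876],[0,0,-0.0015,0,0.0876],[0,0,-0.0015,0,0.0876]]}}

```text
t: 9.9
eef_pos: [0.3304, 0.2369, 0.0059]
ee_rot: [-3.141, -0.0, -2.987]
force: [-0.1, -0.2, -0.7]
width: 0.0878
gripper_force: 0.0
```

>>> {"op": "step_arm", "data": {"rows": [[0,0,-0.0005,0,0.0876],[0,0,-0.001,0,0.0876],[0,0,-0.001,0,0.0876]]}}

```text
t: 10.2
eef_pos: [0.3304, 0.2369, 0.0049]
ee_rot: [-3.142, -0.0, -2.987]
force: [-0.5, 0.0, -0.4]
width: 0.0875
gripper_force: 0.0
```

>>> {"op": "step_arm", "data": {"rows": [[0,0,-0.0005,0,0.0876],[0,0,-0.001,0,0.0876],[0,0,-0.001,0,0.0876]]}}

```text
t: 10.5
eef_pos: [0.3305, 0.2369, 0.0039]
ee_rot: [-3.141, -0.0, -2.987]
force: [0.5, 0.1, -0.8]
width: 0.0872
gripper_force: 0.0
```

>>> {"op": "step_arm", "data": {"rows": [[0,0,-0.0005,0,0.0876],[0,0,-0.001,0,0.0876],[0,0,-0.001,0,0.0876]]}}

```text
t: 10.8
eef_pos: [0.3305, 0.237, 0.0031]
ee_rot: [-3.141, 0.0, -2.987]
force: [-0.9, -0.1, 4.6]
width: 0.0871
gripper_force: 2.3
```

>>> {"op": "step_arm", "data": {"rows": [[0,0,-0.0005,0,0.0876],[0,0,-0.001,0,0.0876],[0,0,-0.001,0,0.0876]]}}

```text
t: 11.1
eef_pos: [0.3306, 0.2371, 0.0029]
ee_rot: [-3.141, 0.0, -2.986]
force: [-6.0, -1.0, 20.6]
width: 0.0873
gripper_force: 10.3
```

Bed contact at reported z 3.3 mm, so tips are 20.7 mm above the reported TCP. Lift 4 mm and push.

>>> {"op": "step_arm", "data": {"rows": [[0,0,0.004,0,0.0876],[0.006,0,0.004,0,0.0876],[0.012,0.001,0.004,0,0.0876],[0.016,0.001,0.004,0,0.0876],[0.02,0.001,0.004,-0.01,0.0876],[0.024,0.001,0.004,-0.02,0.0876],[0.028,0.001,0.004,-0.035,0.0876],[0.032,0.002,0.004,-0.05,0.0876],[0.036,0.002,0.004,-0.065,0.0876],[0.04,0.002,0.004,-0.08,0.0876],[0.044,0.002,0.004,-0.095,0.0876],[0.048,0.002,0.004,-0.105,0.0876],[0.052,0.002,0.004,-0.105,0.0876],[0.056,0.003,0.004,-0.105,0.0876],[0.06,0.003,0.004,-0.105,0.0876],[0.063,0.003,0.004,-0.105,0.0876],[0.066,0.003,0.004,-0.105,0.0876]]}}

```text
t: 12.8
eef_pos: [0.3967, 0.24, 0.006]
ee_rot: [-3.142, -0.0, -3.092]
force: [-0.9, -0.1, 1.9]
width: 0.0874
gripper_force: 0.8
```

```bash
cat >> h.py <<'E'
JP=[.41018,.28852,.04997]
def toj(P):
    c,s=np.cos(JP[2]),np.sin(JP[2]); d=np.asarray(P)-[JP[0],JP[1],0]
    return np.array([c*d[0]+s*d[1],-s*d[0]+c*d[1],d[2]])
def slat(f,z=.032,roi=((160,195),(215,285))):
    (a,b),(c,d)=roi; im=f["color"][a:b,c:d].astype(int)
    m=(im[...,1]>im[...,2]*1.5)&(im[...,1]>im[...,0]*1.1)
    v,u=np.nonzero(m); return np.array([toj(onz(f,c+x,a+y,z)) for x,y in zip(u,v)])*1e3
E
python3 - <<'E'
from h import *
g=arm.grab_frame("side"); S=slat(g)
for lo in range(-230,-90,12):
    k=S[(S[:,1]>=lo)&(S[:,1]<lo+12)]
    if len(k): print(lo,len(k),k[:,0].min().round(1),k[:,0].max().round(1),k[:,1].min().round(1))
E
```

```text
-158 15 -2.8 36.6 -149.1
-146 29 -2.5 37.0 -143.8
-134 29 -2.0 35.6 -133.0
-122 41 -1.6 36.4 -122.0
-110 27 -0.8 36.7 -105.4
-98 26 -0.4 35.0 -94.1
```

The slat has moved with the fingers (edges now at jig x ≈ -4…39, parallel). 11 mm to go.

>>> {"op": "step_arm", "data": {"rows": [[0.002,0,0,0,0.0876],[0.004,0,0,0,0.0876],[0.006,0,0,0,0.0876],[0.008,0,0,0,0.0876],[0.009,0,0,0,0.0876],[0.009,0,0,0,0.0876]]}}

```text
t: 13.45
eef_pos: [0.4056, 0.24, 0.006]
ee_rot: [3.142, 0.0, -3.092]
force: [-0.4, -0.4, 0.3]
width: 0.0878
gripper_force: 0.0
```

```bash
cat > s.py <<'E'
from h import *
import sys
z=float(sys.argv[1]); g=arm.grab_frame("side"); S=slat(g,z,((150,215),(215,290)))
for lo in range(-230,-60,20):
    k=S[(S[:,1]>=lo)&(S[:,1]<lo+20)]
    if len(k): print(lo,len(k),k[:,0].min().round(1),k[:,0].max().round(1),k[:,1].min().round(1))
E
python3 s.py .032
```

```text
-230 20 13.2 43.2 -220.1
-210 62 5.4 44.3 -210.0
-190 51 6.4 43.5 -190.0
-170 54 4.6 43.9 -170.0
-150 56 5.7 43.4 -149.2
-130 54 6.7 44.2 -127.7
-110 39 7.8 43.3 -105.6
-90 50 8.7 44.2 -88.6
-70 36 9.8 43.3 -65.3
```

>>> {"op": "step_arm", "data": {"rows": [[0.001,0,0,0,0.0876],[0.002,0,0,0,0.0876],[0.003,0,0,0,0.0876],[0.003,0,0,0,0.0876]]}}

```text
t: 13.9
eef_pos: [0.4087, 0.24, 0.006]
ee_rot: [3.142, 0.0, -3.092]
force: [-0.2, -1.0, 0.1]
width: 0.0876
gripper_force: 0.0
```

```bash
python3 s.py .032
```

```text
-230 37 7.5 45.9 -220.1
-210 60 8.1 46.3 -210.0
-190 54 6.6 46.3 -190.0
-170 53 7.4 44.6 -170.0
-150 57 6.5 46.2 -149.3
-130 55 6.7 45.0 -127.7
-110 39 10.7 46.3 -105.6
-90 48 11.6 45.0 -88.6
-70 36 12.8 46.3 -65.3
```

>>> {"op": "step_arm", "data": {"rows": [[0.001,0,0,0,0.0876],[0.002,0,0,0,0.0876],[0.002,0,0,0,0.0876]]}}

```text
t: 14.25
eef_pos: [0.4106, 0.2401, 0.006]
ee_rot: [3.141, 0.0, -3.092]
force: [0.9, -0.2, 0.0]
width: 0.0876
gripper_force: 0.0
```

>>> {"op": "step_arm", "data": {"rows": [[0.001,0,0,0,0.0876],[0.0015,0,0,0,0.0876],[0.0015,0,0,0,0.0876]]}}

```text
t: 14.55
eef_pos: [0.4121, 0.24, 0.006]
ee_rot: [3.142, 0.0, -3.092]
force: [-0.2, -0.3, 0.2]
width: 0.0874
gripper_force: 0.0
```

```bash
python3 s.py .032
```

```text
-230 37 7.5 45.9 -220.1
-210 61 6.1 46.3 -210.0
-190 54 6.6 46.3 -190.0
-170 53 7.4 44.6 -170.0
-150 58 6.2 46.2 -149.3
-130 53 6.7 45.0 -127.7
-110 36 13.6 46.3 -105.6
-90 44 14.5 45.0 -88.6
-70 33 15.7 46.3 -65.3
```

The slat stopped advancing with no force and fingers now run over it: it has dropped. Lift and go to its near end, closed.

>>> {"op": "step_arm", "data": {"rows": [[0,0,0.02,0,0.0876],[0,0,0.05,0,0.05],[0.005,-0.03,0.05,0,0.0],[0.012,-0.07,0.05,0,0.0],[0.02,-0.11,0.05,0,0.0],[0.03,-0.15,0.05,0,0.0],[0.0387,-0.195,0.05,0,0.0],[0.0387,-0.195,0.03,0,0.0],[0.0387,-0.195,0.01,0,0.0],[0.0387,-0.195,-0.006,0,0.0],[0.0387,-0.195,-0.011,0,0.0],[0.0387,-0.195,-0.011,0,0.0],[0.0387,-0.195,-0.011,0,0.0]]}}

```text
t: 15.9
eef_pos: [0.4511, 0.0453, -0.0045]
ee_rot: [3.141, 0.001, -3.091]
force: [0.4, -1.1, 0.4]
width: 0.0013
gripper_force: 0.0
```

```bash
python3 s.py .026; python3 - <<'E'
from h import *
g=arm.grab_frame("side"); w=arm.grab_frame("scene")
cv2.imwrite("pics/z6.png",np.hstack([cv2.resize(g["color"][120:220,205:305],(400,400),interpolation=cv2.INTER_CUBIC),cv2.resize(w["color"][130:230,190:290],(400,400),interpolation=cv2.INTER_CUBIC)]))
E
```

```text
(no output)
```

View pics/z6.png

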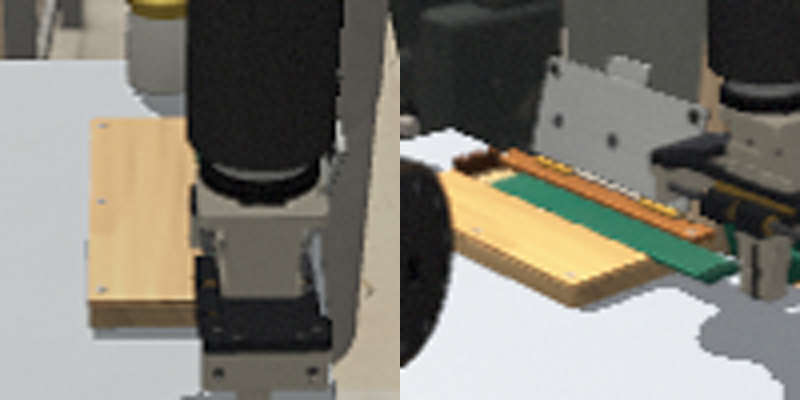

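The slat is down in the groove, with a gap of some 35 mm to the stop block; the fingers stand behind its near end. Push along.

>>> {"op": "step_arm", "data": {"rows": [[0,0.006,0,0,0],[-0.001,0.012,0,0,0],[-0.001,0.018,0,0,0],[-0.001,0.023,0,0,0],[-0.001,0.028,0,0,0],[-0.002,0.033,0,0,0],[-0.002,0.038,0,0,0],[-0.002,0.042,0,0,0],[-0.002,0.046,0,0,0],[-0.002,0.049,0,0,0],[-0.003,0.052,0,0,0],[-0.003,0.052,0,0,0]]}}

```text
t: 17.25
eef_pos: [0.4477, 0.0973, -0.005]
ee_rot: [3.141, 0.0, -3.092]
force: [0.7, -0.1, 0.6]
width: 0.0001
gripper_force: 0.0
```

>>> {"op": "step_arm", "data": {"rows": [[0,0.001,0,0,0],[0,0.002,0,0,0],[0,0.003,0,0,0],[0,0.003,0,0,0]]}}

```text
t: 17.65
eef_pos: [0.4477, 0.1001, -0.005]
ee_rot: [3.142, 0.0, -3.092]
force: [0.5, 0.2, 0.6]
width: 0.0003
gripper_force: 0.0
```

>>> {"op": "step_arm", "data": {"rows": [[0,0.001,0,0,0],[0,0.002,0,0,0],[0,0.002,0,0,0]]}}

```text
t: 17.95
eef_pos: [0.4477, 0.1021, -0.005]
ee_rot: [3.142, 0.0, -3.092]
force: [0.3, -0.0, 0.5]
width: 0.0006
gripper_force: 0.0
```

>>> {"op": "step_arm", "data": {"rows": [[0,0.001,0,0,0],[0,0.002,0,0,0],[0,0.002,0,0,0]]}}

```text
t: 18.25
eef_pos: [0.4477, 0.1041, -0.005]
ee_rot: [3.142, 0.0, -3.092]
force: [-0.8, 0.1, 0.0]
width: 0.0005
gripper_force: 0.0
```

>>> {"op": "step_arm", "data": {"rows": [[0,0.001,0,0,0],[0,0.001,0,0,0]]}}

```text
t: 18.45
eef_pos: [0.4477, 0.1051, -0.005]
ee_rot: [3.141, 0.0, -3.092]
force: [-0.5, 0.3, -0.0]
width: 0.0002
gripper_force: 0.0
```

```bash
cat > e.py <<'E'
from h import *
w=arm.grab_frame("scene"); c,s=np.cos(JP[2]),np.sin(JP[2])
for x in (.012,.02):
  L=[]
  for y in np.arange(-.21,.15,.003):
    P=[JP[0]+c*x-s*y,JP[1]+s*x+c*y,.026]; u,v=proj(w,P)[0]
    b,g,r=cv2.getRectSubPix(w["color"],(1,1),(float(u),float(v)))[0,0].astype(int)
    L.append((round(y*1e3),g>1.4*r))
  k=[y for y,m in L if m]; print(x,k[0],k[-1],len(k))
E
python3 e.py
```

```text
0.012 -171 132 102
0.02 -162 135 100
```

>>> {"op": "step_arm", "data": {"rows": [[0,0.001,0,0,0],[0,0.001,0,0,0]]}}

```text
t: 18.7
eef_pos: [0.4477, 0.1061, -0.005]
ee_rot: [3.142, 0.0, -3.092]
force: [0.5, 0.2, 0.4]
width: 0.0006
gripper_force: 0.0
```

>>> {"op": "step_arm", "data": {"rows": [[0,0.001,0,0,0],[0,0.001,0,0,0]]}}

```text
t: 18.9
eef_pos: [0.4477, 0.1071, -0.005]
ee_rot: [3.142, 0.0, -3.092]
force: [0.5, 0.2, 0.5]
width: 0.0006
gripper_force: 0.0
```

>>> {"op": "step_arm", "data": {"rows": [[0,0.001,0,0,0],[0,0.001,0,0,0]]}}

```text
t: 19.1
eef_pos: [0.4477, 0.1081, -0.005]
ee_rot: [3.142, 0.0, -3.092]
force: [0.0, 0.2, -0.5]
width: 0.0006
gripper_force: 0.0
```

>>> {"op": "step_arm", "data": {"rows": [[0,0.001,0,0,0],[0,0.0015,0,0,0],[0,0.0015,0,0,0]]}}

```text
t: 19.4
eef_pos: [0.4477, 0.1096, -0.005]
ee_rot: [3.142, 0.0, -3.092]
force: [-0.1, 0.3, 0.1]
width: 0.0004
gripper_force: 0.0
```

>>> {"op": "step_arm", "data": {"rows": [[0,0.001,0,0,0],[0,0.0015,0,0,0],[0,0.0015,0,0,0]]}}

```text
t: 19.7
eef_pos: [0.4477, 0.1111, -0.0051]
ee_rot: [3.142, 0.0, -3.092]
force: [-0.3, -0.7, -0.2]
width: 0.0007
gripper_force: 0.0
```

```bash
python3 e.py
```

```text
0.012 -165 135 101
0.02 -156 138 99
```

>>> {"op": "step_arm", "data": {"rows": [[0,0.001,0,0,0],[0,0.001,0,0,0]]}}

```text
t: 19.95
eef_pos: [0.4477, 0.1121, -0.005]
ee_rot: [3.142, 0.0, -3.092]
force: [-0.3, 0.0, -0.4]
width: 0.0001
gripper_force: 0.0
```

>>> {"op": "step_arm", "data": {"rows": [[0,0.001,0,0,0],[0,0.001,0,0,0]]}}

```text
t: 20.15
eef_pos: [0.4477, 0.1131, -0.005]
ee_rot: [3.142, 0.0, -3.092]
force: [-0.8, -0.2, 0.2]
width: 0.0005
gripper_force: 0.0
```

>>> {"op": "step_arm", "data": {"rows": [[0,0.001,0,0,0],[0,0.001,0,0,0]]}}

```text
t: 20.35
eef_pos: [0.4477, 0.1141, -0.005]
ee_rot: [3.142, 0.0, -3.092]
force: [-0.2, -0.6, -0.7]
width: 0.0004
gripper_force: 0.0
```

>>> {"op": "step_arm", "data": {"rows": [[0,0.001,0,0,0],[0,0.001,0,0,0]]}}

```text
t: 20.55
eef_pos: [0.4475, 0.1147, -0.0051]
ee_rot: [-3.141, -0.0, -3.092]
force: [0.6, -2.5, 1.5]
width: 0.0004
gripper_force: 1.1
```

>>> {"op": "step_arm", "data": {"rows": [[0,0.001,0,0,0],[0,0.001,0,0,0]]}}

```text
t: 20.75
eef_pos: [0.4471, 0.1148, -0.0051]
ee_rot: [-3.14, -0.001, -3.092]
force: [1.4, -6.9, 5.1]
width: 0.0003
gripper_force: 3.7
```

>>> {"op": "step_arm", "data": {"rows": [[0,0.001,0,0,0],[0,0.001,0,0,0]]}}

```text
t: 20.95
eef_pos: [0.4467, 0.1148, -0.0051]
ee_rot: [-3.139, -0.002, -3.092]
force: [2.5, -12.6, 5.7]
width: 0.0003
gripper_force: 6.2
```

```bash
python3 e.py
```

```text
0.012 -159 138 100
0.02 -150 141 98
```

Slat butted (steady 12 N reaction, position no longer advances). Back off, go up and round behind the plate.

>>> {"op": "step_arm", "data": {"rows": [[0,-0.015,0,0,0],[0,-0.025,0.02,0,0],[0,-0.025,0.06,0,0],[0,-0.02,0.1,0,0],[0,-0.02,0.145,0,0],[0,-0.02,0.185,0,0],[0.02,0.015,0.19,0,0],[0.04,0.05,0.19,0,0],[0.065,0.085,0.19,0,0],[0.085,0.12,0.19,0,0],[0.105,0.155,0.19,0,0],[0.1123,0.179,0.185,0,0],[0.1123,0.179,0.16,0,0],[0.1123,0.179,0.13,0,0],[0.1123,0.179,0.104,0,0],[0.1123,0.179,0.104,0,0]]}}

```text
t: 22.6
eef_pos: [0.5579, 0.2941, 0.0949]
ee_rot: [-3.138, -0.006, -3.093]
force: [-1.1, -1.0, -0.0]
width: 0.0002
gripper_force: 0.0
```

```bash
python3 e.py; python3 - <<'E'
from h import *
g=arm.grab_frame("side"); np.save("g.npy",g["color"])
p=arm.get_state()["eef_pos"]; print(toj(p))
w=9.5
for th in (1.85,1.6,1.5,1.4,1.2,1.0,.8,.6,.4,.3,.2,.1,.0):
    r=119 if th>=1.6 else 92
    X=72-r*np.cos(th)+3*np.sin(th)+w; Z=30+92*np.sin(th)+3*np.cos(th)
    print(th,round(X,1),"tip",round(Z,1))
E
```

```text
0.012 -165 141 103
0.02 -165 141 103
[ 0.15028188 -0.00033379  0.09922154]
1.85 117.2 tip 117.6
1.6 88.0 tip 121.9
1.5 78.0 tip 122.0
1.4 68.8 tip 121.2
1.2 51.0 tip 116.8
1.0 34.3 tip 109.0
0.8 19.6 tip 98.1
0.6 7.3 tip 84.4
0.4 -2.1 tip 68.6
0.3 -5.5 tip 60.1
0.2 -8.1 tip 51.2
0.1 -9.7 tip 42.2
0.0 -10.5 tip 33.0
```

>>> {"op": "step_arm", "data": {"rows": [[-0.006,0,0,0,0],[-0.012,-0.001,0,0,0],[-0.018,-0.001,0,0,0],[-0.022,-0.001,0,0,0],[-0.026,-0.001,0,0,0],[-0.03,-0.001,0,0,0],[-0.033,-0.002,0,0,0],[-0.033,-0.002,0,0,0]]}}

```text
t: 23.5
eef_pos: [0.5275, 0.2947, 0.0996]
ee_rot: [3.14, 0.002, -3.091]
force: [1.6, 1.0, 1.8]
width: 0.0006
gripper_force: 1.1
```

>>> {"op": "step_arm", "data": {"rows": [[-0.002,0,0,0,0],[-0.004,0,0,0,0],[-0.006,0,0,0,0],[-0.008,0,0,0,0]]}}

```text
t: 23.9
eef_pos: [0.519, 0.2939, 0.099]
ee_rot: [-3.142, 0.0, -3.092]
force: [4.0, 0.4, 2.2]
width: 0.0007
gripper_force: 1.9
```

Contact with the tab about where expected (4 N). Push over along the arc.

>>> {"op": "step_arm", "data": {"rows": [[-0.004,0,0,0,0],[-0.008,0,0,0,0],[-0.012,-0.001,0,0,0],[-0.016,-0.001,0.001,0,0],[-0.02,-0.001,0.001,0,0],[-0.024,-0.001,0.001,0,0],[-0.028,-0.001,0.001,0,0],[-0.032,-0.002,0.001,0,0],[-0.036,-0.002,0.001,0,0],[-0.04,-0.002,0.001,0,0],[-0.044,-0.002,0,0,0],[-0.048,-0.002,0,0,0],[-0.052,-0.003,-0.001,0,0],[-0.056,-0.003,-0.002,0,0]]}}

```text
t: 25.3
eef_pos: [0.4629, 0.2914, 0.0971]
ee_rot: [3.141, 0.001, -3.092]
force: [4.0, 1.1, -1.2]
width: 0.0004
gripper_force: 1.4
```

>>> {"op": "step_arm", "data": {"rows": [[-0.004,0,-0.002,0,0],[-0.008,0,-0.0035,0,0],[-0.012,-0.001,-0.0055,0,0],[-0.016,-0.001,-0.0075,0,0],[-0.0195,-0.001,-0.0095,0,0],[-0.023,-0.001,-0.012,0,0],[-0.0265,-0.001,-0.0145,0,0],[-0.03,-0.002,-0.017,0,0],[-0.033,-0.002,-0.0195,0,0]]}}

```text
t: 26.2
eef_pos: [0.4297, 0.2889, 0.0772]
ee_rot: [3.142, 0.0, -3.092]
force: [1.8, 1.6, 0.5]
width: 0.0005
gripper_force: 1.0
```

```bash
python3 e.py; python3 - <<'E'
from h import *
s=arm.get_state(); p=toj(s["eef_pos"]); print(p,s["force"])
X,Z=p[0]*1e3-9.5-72,p[2]*1e3+20.7-30
print("rho",np.hypot(X,Z),"theta",np.arctan2(Z,-X)-np.arcsin(3/np.hypot(X,Z)))
E
```

```text
0.012 -165 141 103
0.02 -165 141 103
[ 0.01896485 -0.00087789  0.07674762] [0.25469747 0.29385695 0.23204882]
rho 91.97730997917331 theta 0.7905509146247613
```

>>> {"op": "step_arm", "data": {"rows": [[-0.003,0,-0.0026,0,0],[-0.006,0,-0.006,0,0],[-0.009,0,-0.0094,0,0],[-0.012,-0.001,-0.013,0,0],[-0.0145,-0.001,-0.017,0,0],[-0.017,-0.001,-0.021,0,0],[-0.019,-0.001,-0.025,0,0],[-0.021,-0.001,-0.029,0,0],[-0.023,-0.001,-0.033,0,0],[-0.0245,-0.001,-0.0375,0,0],[-0.026,-0.001,-0.042,0,0],[-0.027,-0.001,-0.0465,0,0],[-0.027,-0.001,-0.0465,0,0]]}}

```text
t: 27.55
eef_pos: [0.4026, 0.2877, 0.0302]
ee_rot: [-3.141, -0.001, -3.092]
force: [-0.4, 0.0, 0.0]
width: 0.0005
gripper_force: 0.0
```

>>> {"op": "step_arm", "data": {"rows": [[-0.0005,0,-0.002,0,0],[-0.001,0,-0.004,0,0],[-0.0015,0,-0.0065,0,0],[-0.0015,0,-0.009,0,0],[-0.002,0,-0.011,0,0],[-0.002,0,-0.013,0,0],[-0.002,0,-0.0145,0,0],[-0.002,0,-0.0145,0,0]]}}

```text
t: 28.35
eef_pos: [0.4009, 0.288, 0.0162]
ee_rot: [-3.142, -0.0, -3.092]
force: [0.0, -0.1, -0.1]
width: 0.0009
gripper_force: 0.0
```

>>> {"op": "step_arm", "data": {"rows": [[0,0,-0.001,0,0],[0,0,-0.002,0,0]]}}

```text
t: 28.55
eef_pos: [0.4009, 0.288, 0.0145]
ee_rot: [3.141, -0.0, -3.092]
force: [-1.3, 0.1, 2.1]
width: 0.0
gripper_force: 0.7
```

>>> {"op": "step_arm", "data": {"rows": [[0,0,-0.001,0,0],[0,0,-0.0015,0,0]]}}

```text
t: 28.75
eef_pos: [0.4009, 0.288, 0.0129]
ee_rot: [3.142, -0.0, -3.092]
force: [-0.8, -0.1, 1.9]
width: 0.0001
gripper_force: 0.7
```

>>> {"op": "step_arm", "data": {"rows": [[0,0,-0.0005,0,0],[0,0,-0.001,0,0]]}}

```text
t: 28.95
eef_pos: [0.401, 0.288, 0.0122]
ee_rot: [3.142, 0.0, -3.092]
force: [-4.5, -0.3, 10.3]
width: 0.0004
gripper_force: 5.2
```

Closed contact at the expected height; one light press more, then clear off.

>>> {"op": "step_arm", "data": {"rows": [[0,0,-0.0005,0,0],[0,0,-0.0005,0,0],[0,0,0.005,0,0],[0,0,0.03,0,0],[0,0,0.07,0,0],[0,-0.03,0.11,0,0],[0,-0.07,0.15,0,0],[0,-0.11,0.18,0,0],[0,-0.15,0.2,0,0],[0.03,-0.19,0.2,0,0],[0.06,-0.23,0.2,0,0],[0.09,-0.27,0.2,0,0],[0.09,-0.27,0.2,0,0]]}}

```text
t: 30.25
eef_pos: [0.4931, 0.0136, 0.2117]
ee_rot: [-3.14, -0.0, -3.098]
force: [-0.4, 0.6, -0.7]
width: 0.0003
gripper_force: 0.0
```

```bash
python3 - <<'E'
from h import *
g=arm.grab_frame("side"); w=arm.grab_frame("scene")
c,s=np.cos(JP[2]),np.sin(JP[2]); a,b=g["color"].copy(),w["color"].copy()
for im,f in((a,g),(b,w)):
    for x,y,z in [(-.028,-.11,.033),(-.028,.11,.033),(-.047,.028,.033),(-.047,-.028,.033)]:
        u,v=proj(f,[JP[0]+c*x-s*y,JP[1]+s*x+c*y,z])[0].round().astype(int); im[v,u]=(0,0,255)
T=lambda i,v,u:cv2.resize(i[v:v+100,u:u+100],(400,400),interpolation=cv2.INTER_NEAREST)
cv2.imwrite("pics/end.png",np.hstack([T(a,120,205),T(b,130,190)]))
E
```

```text
(no output)
```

View pics/end.png

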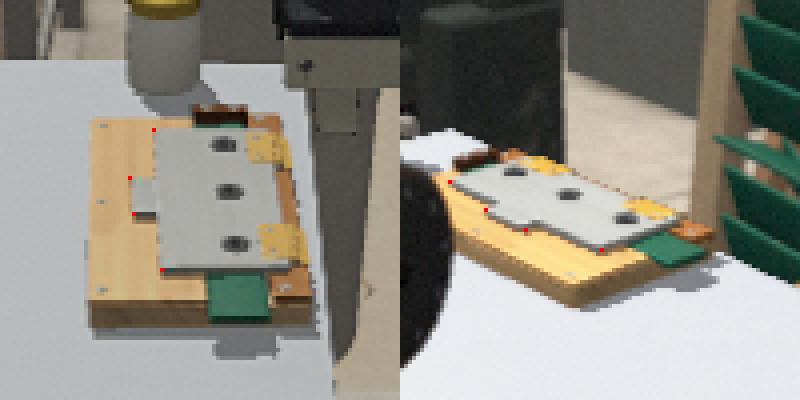

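The plate lies flat. Its corners match the red predicted marks for the closed position in both views (for example (155,130) and (163,270) on the left). The green slat is butted at the stop block and sticks out at the near end. Handing in.

```bash
python3 -c "
from station import arm
print(arm.job_done())"
```

```text
the job is handed in; nothing more can be done
None
```

The slat is down in the groove and butted against the stop, and the drill plate was lowered gently and lies fully closed over it; I handed the job in at about 30 s, and the tape measure and pencil were never touched.

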